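Close an ointment tin with a ratchet lever press

TASK

Close the ointment tin with the hand press: press the red thumb tab fully down so that its pawl swings free of the toothed wheel, then push the press's lever down by its black pad, past the teeth, until the tin's lid is fully home. Only press and push with the fingers: do not touch the tin or its lid, leave the things standing around the press where they are, and finish with the hand clear.

Things in the scene. Friction and masses are not known exactly. Their poses are not given: they have to be found in the camera images.
- press: grey bench press, fixed; base plate 360 x 130 x 12 mm. Origin: centre of the plate's underside, on the table. Its z is up, its x runs along the plate: the lever points to -x, the toothed wheel and pawl are at the +x end. A grey upright cheek plate stands behind the wheel (y +15 to +25 mm; x 50 to 175 mm, up to 150 mm over the table; up to 196 mm at x 136 to 172 mm). The -y side is open.
- lever_hinge (a point): fixed point on the lever's hinge, 130 mm above the table; the hinge line runs along the press's y. Lever and wheel turn about it.
- pad_top (a point): centre of the upper face of the black pad at the lever's free end (pad 56 mm along the lever, 46 mm wide, 16 mm thick). It moves with the lever: 225 mm along the lever from the hinge and 8 mm above the lever's centre line. The pad is about 255 mm above the table at the start and 138 mm when the lever is level.
- lever (a joint): lever angle in rad. 0 = raised to its upper stop, sloping 0.6 rad above level; grows as the lever is pushed down; 0.60 = level, lid home (it cannot go noticeably further, the lid's stop resists). It starts between 0 and 0.06. While the pawl is in the wheel it is blocked at about 0.14 (a hard push springs it a little further, but not past the tooth). It is stiff and stays where it is left; pushing at the pad takes 2 to 3 N, about 6 N while the lid goes down.
- tab_top (a point): centre of the upper face of the red thumb tab on the pawl (42 x 34 mm, 7 mm thick, nearly level), about 217 mm above the table at the start, over the toothed wheel. It moves with the pawl: 52 mm from the pawl's hinge towards the press's -x and 37 mm above it at the start; pressed fully it goes down some 26 mm and 12 mm towards -x.
- pawl_hinge (a point): fixed point on the pawl's hinge, 180 mm above the table, hinge line along the press's y; the tab turns about it.
- pawl (a joint): pawl angle in rad. 0 = nose in the wheel, lever blocked; grows as the red tab is pressed down; its nose leaves the teeth at about 0.2, end stop 0.45. No spring: it stays where it is left. Pressing takes about 2 N.
- tin: white round ointment tin with a green band, 66 mm diameter, standing in a dark nest under the lever, fixed; origin: centre of the nest's underside, 12 mm above the table, 120 mm from the lever hinge towards -x.
- lid_top (a point): centre of the upper face of the tin's brass-coloured push-on lid (72 mm diameter), 96 mm above the table at the start, 88 mm when home. The lever's round rubber foot, 120 mm from the hinge, pushes it down.
- lid (a joint): travel of the lid in m: 0 = standing 8 mm proud, 0.008 = fully home. It rubs and stays where it is left.
- shaker: loose bystander: closed steel shaker can, 62 mm diameter, 114 mm tall; origin: centre of its underside.
- bottle: loose bystander: small amber bottle with black cap, 42 mm diameter, 85 mm tall; origin: centre of its underside.
- pot: loose bystander: low white ointment pot with lid, 64 mm diameter, 44 mm tall; origin: centre of its underside.

How it is judged:
By the outcome, as a careful person would: the job done as asked, in the order asked, and still so for the second after the job is handed in, with the robot touching nothing.
It also fails if it takes over 45 s, if anything falls off the work surface, if the arm or the gripper's body presses on something with over 40 N, if the wrist force passes 120 N, or if a joint passes its speed limit or range.

ROBOT

A 6-joint arm with a two-finger parallel gripper is mounted at the origin on the work surface. World frame = base frame: x ahead of the robot, y to its left, z up, the work surface at z = 0. Lengths are in mm, angles in rad, forces in N, time in s.
With the tool pointing down it reaches from about 350 to 775 mm from the base axis. Payload 7.3 kg.
Tool frame: the origin (TCP) lies at the very end of the fingers, on their centre line; the grasp point (between the pads) lies 19 mm behind it; z points along the fingers, y is the direction in which the jaws open and shut (so a half turn about z gives the same grasp; the last joint's range is limited). The gripper opens to 92 mm and grips with 3 to 60 N. Pads are 19 mm wide; open, the fingers measure 130 mm over their backs; the gripper's body (75 mm by 190 mm) begins 47 mm behind the grasp point.
Start: joints at [1.024, 0.342, 1.524, -0, 1.275, -0.146], TCP at [204.819, 483.419, 226.741] pointing down, gripper open.
Joint ranges: [-2.53, 2.53], [-0.77, 2.02], [0.04, 2.7], [-1, 4.14], [0.28, 2.66], [-3.11, 3.11]. Speed limits (rad/s): [2.57, 2.57, 3.14, 3.14, 3.14, 3.14].

INTERFACE

Orientations are given as [roll, pitch, yaw] about the fixed x, y, z axes, in that order (R = Rz(yaw) Ry(pitch) Rx(roll)).
In Python, from plant import bot gives the robot as it stands.
- The arm moves only by the tool arm_command, never from a script. Its argument "targets" is a list of rows, each an object of numbers: "x", "y", "z": the shift along the world's x, y, z in cm; "roll": the turn about the world's z in rad. In form: [{"x": .., "y": .., "z": .., "roll": ..}, ...]. A call has 1 to 8 rows; each row is the pose to reach, as a shift and turn from the pose commanded when the call began; what a row does not reach only later rows make up. A row lasts 1/12 s, in which the tool goes at most 41.7 mm and 7.16 degrees, less where a joint would pass 70% of its speed; a pose out of reach is approached as far as the arm can. A call with a gripper value outside its range is refused whole. "fingers" is the opening, from 0 (shut) to 1 (fully open), set as the call begins (left out, the last holds). The fingers move at their own pace and stop on an object; the grip force is fixed at half the most. Time passes only in rows, so rows that repeat a pose let the fingers close. It gives the time, the measured TCP pose, the force and the opening at its end, in the units of the state.
- bot.get_obs(): the state, without advancing time (a new reading comes with each control period).
- bot.capture(name): name is "side" or "top" or "wrist"; returns a dict with "img" (400x640x3 uint8, blue, green, red), "fx", "fy", "cx", "cy" (pixels), "position" and "rotation" of the camera in the world; the wrist camera has in their place "hand_eye" (4x4, takes a point from camera to tool coordinates, whose origin is the TCP and whose axes are the flange's). Camera axes: x right, y down, z forward; pixel columns grow to the right and rows downward; lengths in mm; the calibration is good to about 2 mm. A picture is of the moment at which its call begins: read the wrist's pose just before it. There is no depth.
- bot.close_job(): hands the job in, once; it reports no verdict.
The state is a dict: "time": time; "joint_positions": joint angles; "dq": joint speeds; "tau": joint torques, N m; "tool_pos": TCP position; "tcp_rot": TCP orientation; "contact_force": force on the tool from outside, world axes, zero at the start; "moment": the same for the moment, N m; "grip_width": finger opening in mm.
Only numpy, scipy, OpenCV 4.12 (cv2) and the standard library are available. Lean on these libraries where they do the work, as an engineer would, in place of code of your own. Each camera call takes 0.05 s, during which the arm holds its last target.

## Working session

There is one attempt and no reset: what is moved stays moved. The work goes in short steps, Python scripts to look and compute and a tool call to move; the robot and the scene stay as the last step left them, time stands still between calls to the robot, and variables do not carry over. Pictures are saved under pics/ and viewed, and the job is handed in when it is done.

Besides the shell and the picture viewer there is one more tool, called after "Request:" by a JSON object that holds its "fn" and its "kwargs", one argument or row to a line. arm_command: Moves the arm, as the interface text tells. Its arguments: {"type":"object","properties":{"targets":{"type":"array","items":{"type":"object","properties":{"x":{"type":"number"},"y":{"type":"number"},"z":{"type":"number"},"roll":{"type":"number"}}}},"fingers":{"type":"number"}},"required":["targets"]}

```bash
mkdir -p pics; ls
cat > h.py <<'E'
from plant import bot
import numpy as np, cv2
def cap(n,f):
    c=bot.capture(n); cv2.imwrite('pics/'+f,c['img']); return c
E
python3 - <<'E'
from h import *
o=bot.get_obs(); print(o)
for n in('side','top','wrist'):
    c=cap(n,n+'0.png'); print(n,{k:(np.round(v,3).tolist()) for k,v in c.items() if k!='img'})
E
```

```text
pics
{'time': 0.0, 'joint_positions': array([ 1.02400937e+00,  3.42739656e-01,  1.52500008e+00, -2.04751351e-05,
        1.27538064e+00, -1.46004200e-01]), 'dq': array([ 8.75173118e-04,  6.28453320e-05, -9.16489251e-04, -1.03213483e-03,
        6.73376063e-04,  7.06126022e-04]), 'tau': array([ 1.47888662e-03, -4.31261730e+01, -2.44221926e+01,  7.17221992e-02,
        5.59725228e-02, -1.92728317e-04]), 'tool_pos': array([204.60291997, 483.06133143, 226.0420777 ]), 'tcp_rot': array([-3.14007834e+00, -2.02891081e-04,  2.74081572e+00]), 'contact_force': array([ 0.19892551, -0.08089791, -0.72447794]), 'moment': array([ 0.01807796, -0.02512102,  0.02252276]), 'grip_width': 91.70078262335457}
side {'fx': 440.313, 'fy': 440.313, 'cx': 313.705, 'cy': 200.707, 'position': [418.713, 516.338, 676.621], 'rotation': [-2.33, 0.011, -2.893]}
top {'fx': 453.972, 'fy': 453.972, 'cx': 314.263, 'cy': 201.451, 'position': [428.641, 35.009, 895.525], 'rotation': [-2.934, -0.002, -1.665]}
wrist {'fx': 326.542, 'fy': 326.542, 'cx': 313.102, 'cy': 197.525, 'hand_eye': [[0.0, -0.967, -0.253, 67.018], [1.0, 0.0, 0.001, -1.047], [-0.0, -0.253, 0.967, -157.923], [0.0, 0.0, 0.0, 1.0]]}
```

View pics/side0.png

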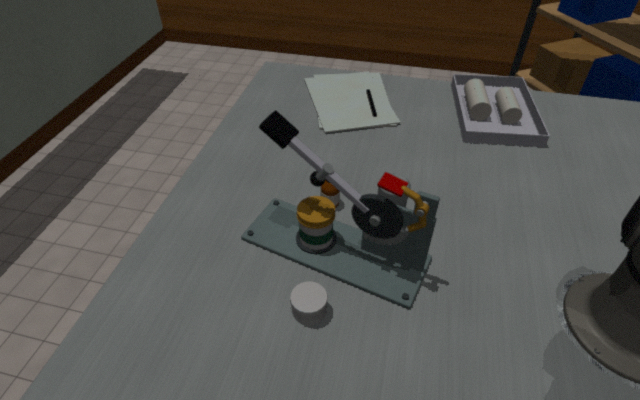

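View pics/top0.png

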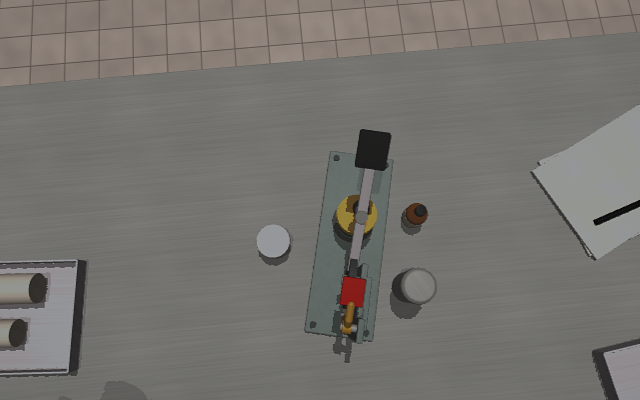

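View pics/wrist0.png

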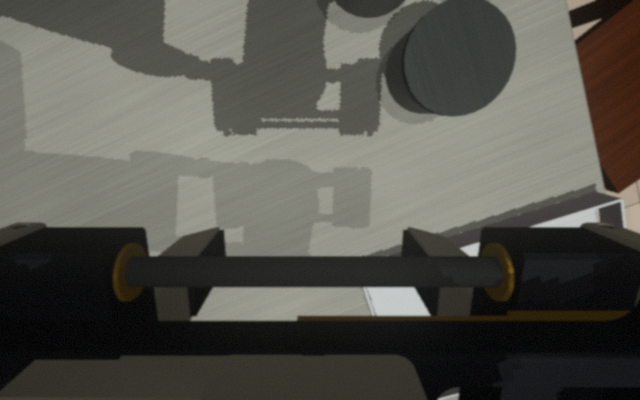

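The top view shows the press with its lever pointing away from the robot: black pad near (373,150), red tab near (353,292). The shaker is at (415,286) and the bottle at (416,213), both on the right (cheek side). The pot is at (274,240). The side view shows the pad at (279,130) and the tab at (393,184).

```bash
cat >> h.py <<'E'
from scipy.spatial.transform import Rotation as Ro
def ray(c,u,v):
    R=Ro.from_euler('xyz',c['rotation']).as_matrix()
    d=R@np.array([(u-c['cx'])/c['fx'],(v-c['cy'])/c['fy'],1.]); return np.array(c['position']),d/np.linalg.norm(d)
def plane(c,u,v,z):
    p,d=ray(c,u,v); return p+d*(z-p[2])/d[2]
def proj(c,P):
    R=Ro.from_euler('xyz',c['rotation']).as_matrix(); q=R.T@(np.array(P)-c['position']); return np.array([c['fx']*q[0]/q[2]+c['cx'],c['fy']*q[1]/q[2]+c['cy']])
def tri(r1,r2):
    A=np.zeros((3,3));b=np.zeros(3)
    for p,d in(r1,r2):
        M=np.eye(3)-np.outer(d,d);A+=M;b+=M@p
    x=np.linalg.solve(A,b); return x,[np.linalg.norm((np.eye(3)-np.outer(d,d))@(x-p)) for p,d in (r1,r2)]
def blob(m,roi):
    x0,y0,x1,y1=roi; z=np.zeros_like(m);z[y0:y1,x0:x1]=m[y0:y1,x0:x1]
    n,l,s,ce=cv2.connectedComponentsWithStats(z); i=1+np.argmax(s[1:,4]); return (l==i).astype(np.uint8),ce[i],s[i]
def red(img): 
    h=cv2.cvtColor(img,cv2.COLOR_BGR2HSV); return (((h[...,0]<5)|(h[...,0]>174))&(h[...,1]>180)&(h[...,2]>90)).astype(np.uint8)
def black(img,t=45): return (img.max(2)<t).astype(np.uint8)
E
python3 - <<'E'
from h import *
S=bot.capture('side');T=bot.capture('top')
ms,cs,ss=blob(red(S['img']),(300,100,450,260)); mt,ct,st=blob(red(T['img']),(300,200,400,350))
print('red',cs,ss,ct,st); 
for m in(ms,mt):
    k,_=cv2.findContours(m,0,2); print(cv2.minAreaRect(k[0]), cv2.approxPolyDP(k[0],3,True).reshape(-1,2).tolist())
print(tri(ray(S,*cs),ray(T,*ct)), plane(T,*ct,215))
mb,cb,sb=blob(black(S['img']),(240,100,310,160)); md,cd,sd=blob(black(T['img']),(340,110,410,180))
for m in(mb,md):
    k,_=cv2.findContours(m,0,2); k=max(k,key=cv2.contourArea);print(cv2.minAreaRect(k), cv2.approxPolyDP(k,3,True).reshape(-1,2).tolist())
print('pad',cb,sb,cd,sd,tri(ray(S,*cb),ray(T,*cd)),plane(T,*cd,250))
# plate mask in top
img=T['img']; cv2.imwrite('pics/t_crop.png',cv2.resize(img[110:370,220:460],None,fx=2.3,fy=2.3,interpolation=2))
cv2.imwrite('pics/s_crop.png',cv2.resize(S['img'][90:320,220:460],None,fx=2.6,fy=2.6,interpolation=2))
E
```

```text
red [391.94409938 182.94409938] [378 173  30  22 322] [352.37815126 290.82521008] [340 277  26  30 595]
((392.45928955078125, 183.08596801757812), (26.208396911621094, 13.556068420410156), 25.34617805480957) [[385, 173], [378, 183], [400, 194], [400, 186], [407, 183]]
((352.3799743652344, 291.3399963378906), (22.344575881958008, 28.00143051147461), 8.130102157592773) [[344, 277], [340, 303], [353, 301], [361, 306], [365, 280]]
(array([432.60215489, -23.24050051, 214.62569367]), [np.float64(0.2649644382105124), np.float64(0.2649644382104974)]) [432.33522716 -23.2145675  215.        ]
((278.3641357421875, 128.87547302246094), (33.41765594482422, 24.018938064575195), 42.51044845581055) [[274, 111], [260, 128], [284, 147], [298, 131]]
((372.489990234375, 149.57000732421875), (31.678386688232422, 38.325191497802734), 8.130102157592773) [[360, 130], [355, 165], [383, 170], [389, 133]]
pad [278.49872123 128.99616368] [260 111  39  37 782] [372.25617021 149.52170213] [ 355  129   36   42 1175] (array([634.12284208, -72.17937274, 252.73269415]), [np.float64(0.32811223446808435), np.float64(0.3281122344681755)]) [634.65440174 -72.66837034 250.        ]
```

View pics/t_crop.png

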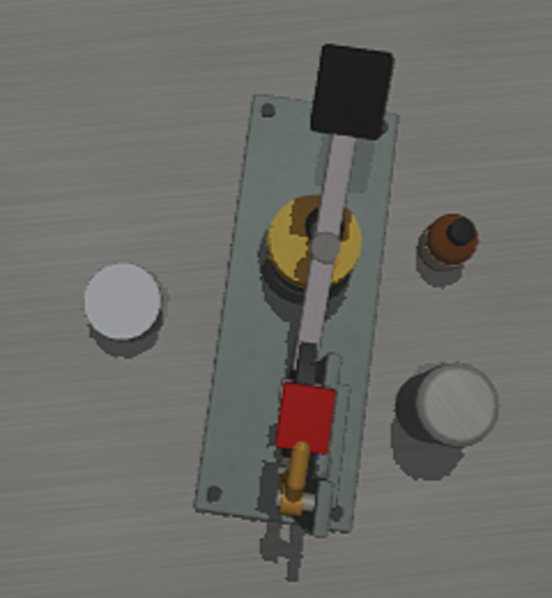

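View pics/s_crop.png

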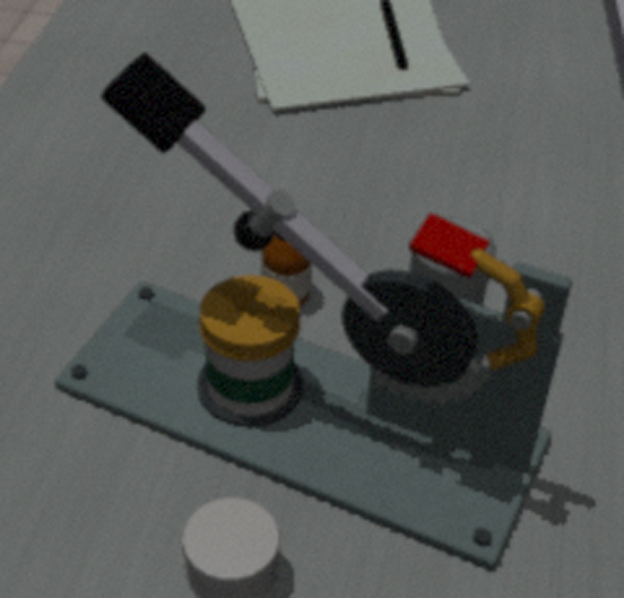

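Run:
```python
from h import *
T=bot.capture('top');S=bot.capture('side')
P=[plane(T,220+u/2.3,110+v/2.3,12)[:2] for u,v in((254,95),(400,114),(352,532),(196,510))]
for p in P: print(p)
d1=(P[0]-P[3]);d2=(P[1]-P[2]); print(np.linalg.norm(d1),np.linalg.norm(d2),np.degrees([np.arctan2(d[1],d[0]) for d in(d1,d2)]))
c=sum(P)/4;print('centre',c)
P=[plane(S,220+u/2.6,90+v/2.6,z)[:2] for u,v,z in((138,282,12),(57,382,12),(495,566,12),(549,432,12))]
d=(P[1]-P[2]);print(P,np.linalg.norm(d),np.degrees(np.arctan2(d[1],d[0])),sum(P)/4)
# tab corners on z=217, pad top
for u,v in((344,277),(340,303),(361,306),(365,280)): print('tab',plane(T,u,v,217)[:2])
for u,v in((360,130),(355,165),(383,170),(389,133)): print('pad',plane(T,u,v,255)[:2])
```

```text
[714.77271683 -27.08157442]
[ 685.31567082 -153.57397641]
[337.8328454 -68.7380966]
[366.90645666  55.86107343]
357.6176978211816 357.68902759617674 [-13.41078738 -13.7200287 ]
centre [526.20692243 -48.3831435 ]
[array([ 687.22903603, -146.64310743]), array([713.19070103, -23.45664747]), array([367.96826026,  61.94589779]), array([339.75992444, -63.43453513])] 355.62920064236505 -13.89509370006017 [527.03698044 -42.89709806]
tab [453.38736215 -12.95624309]
tab [416.69706677  -3.12371873]
tab [409.57899469 -33.14093488]
tab [446.14064564 -43.31168661]
pad [665.05224129 -57.28969718]
pad [611.80058194 -43.76191429]
pad [600.41474986 -83.72521806]
pad [656.33509571 -99.77834451]
```

Request:
{"fn": "arm_command", "kwargs": {
  "targets": [
    {"x": 0, "y": 0, "z": 4, "roll": 0.1},
    {"x": 2, "y": -3, "z": 6.5, "roll": 0.16},
    {"x": 12, "y": -25, "z": 6.5, "roll": 0.16},
    {"x": 12, "y": -25, "z": 6.5, "roll": 0.16},
    {"x": 12, "y": -25, "z": 6.5, "roll": 0.16},
    {"x": 12, "y": -25, "z": 6.5, "roll": 0.16},
    {"x": 12, "y": -25, "z": 6.5, "roll": 0.16},
    {"x": 12, "y": -25, "z": 6.5, "roll": 0.16}
  ],
  "fingers": 0
}}

```text
time: 1.02
tool_pos: [325.2, 231.2, 292.0]
tcp_rot: [3.141, 0.001, 2.901]
contact_force: [1.5, 0.5, 1.0]
grip_width: 43.3
```

Request:
{"fn": "arm_command", "kwargs": {
  "targets": [
    {"x": 11.2, "y": -25.7, "z": 0},
    {"x": 11.2, "y": -25.7, "z": 0},
    {"x": 11.2, "y": -25.7, "z": 0},
    {"x": 11.2, "y": -25.7, "z": 0},
    {"x": 11.2, "y": -25.7, "z": 0},
    {"x": 11.2, "y": -25.7, "z": 0},
    {"x": 11.2, "y": -25.7, "z": 0},
    {"x": 11.2, "y": -25.7, "z": -4}
  ]
}}

```text
$.targets[0]: bad value
```

Run:
```python
from h import *
o=bot.get_obs();print(o['tool_pos'],o['tcp_rot'],o['contact_force'],o['grip_width'])
S=cap('side','s1.png');T=cap('top','t1.png')
cv2.imwrite('pics/s1c.png',cv2.resize(S['img'][60:290,220:460],None,fx=2.6,fy=2.6,interpolation=2))
```

```text
[325.2062116  231.16050775 291.96804006] [3.14144243e+00 8.01533701e-04 2.90060268e+00] [1.47600496 0.50214331 0.95442572] 43.25241055606226
```

View pics/s1c.png

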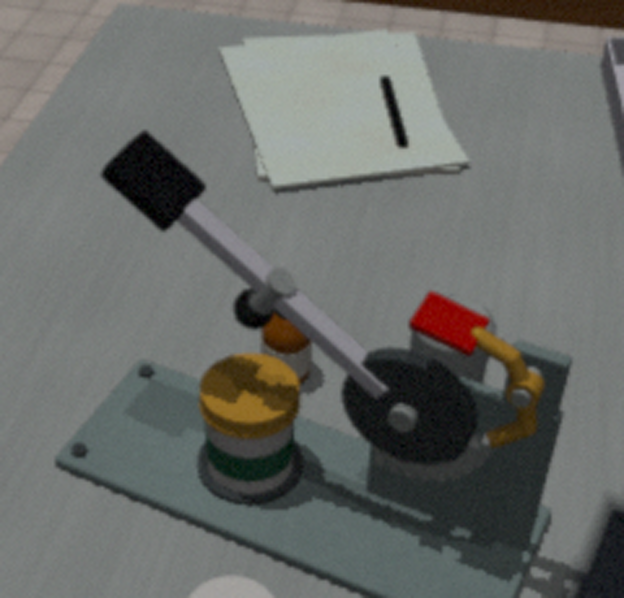

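The arm didn't move because each row needs all four values, including roll. The side view is unchanged, with the red tab at about (393,183) in the full picture.

Request:
{"fn": "arm_command", "kwargs": {
  "targets": [
    {"x": 11.2, "y": -25.7, "z": 0, "roll": 0},
    {"x": 11.2, "y": -25.7, "z": 0, "roll": 0},
    {"x": 11.2, "y": -25.7, "z": 0, "roll": 0},
    {"x": 11.2, "y": -25.7, "z": 0, "roll": 0},
    {"x": 11.2, "y": -25.7, "z": 0, "roll": 0},
    {"x": 11.2, "y": -25.7, "z": 0, "roll": 0},
    {"x": 11.2, "y": -25.7, "z": 0, "roll": 0},
    {"x": 11.2, "y": -25.7, "z": -4, "roll": 0}
  ]
}}

```text
time: 1.78
tool_pos: [443.0, -28.5, 256.8]
tcp_rot: [-3.141, 0.015, 2.897]
contact_force: [1.3, -0.0, 0.3]
grip_width: 0.7
```

Run:
```python
from h import *
o=bot.get_obs();print(o['tool_pos'],o['tcp_rot'],o['contact_force'],o['grip_width'])
S=cap('side','s2.png');T=cap('top','t2.png')
cv2.imwrite('pics/s2c.png',cv2.resize(S['img'][60:290,220:460],None,fx=2.6,fy=2.6,interpolation=2))
```

```text
[442.96385541 -28.49236189 256.82958645] [-3.14051664  0.0151683   2.89680156] [ 1.25457322 -0.00161003  0.34752032] 0.6527648680817798
```

View pics/s2c.png

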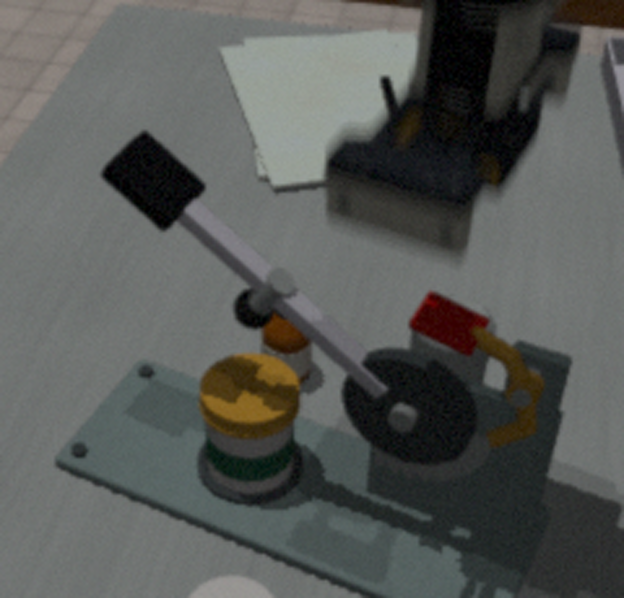

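The hand is above the tab, and its body hides the fingertips from the side camera. Next I'll settle and lower to just above the tab.

Request:
{"fn": "arm_command", "kwargs": {
  "targets": [
    {"x": 0, "y": 0, "z": 0, "roll": 0},
    {"x": 0, "y": 0, "z": -1, "roll": 0},
    {"x": 0, "y": 0, "z": -2, "roll": 0},
    {"x": 0, "y": 0, "z": -2.6, "roll": 0},
    {"x": 0, "y": 0, "z": -2.6, "roll": 0},
    {"x": 0, "y": 0, "z": -2.6, "roll": 0}
  ]
}}

```text
time: 2.38
tool_pos: [437.3, -23.0, 226.9]
tcp_rot: [3.141, 0.001, 2.902]
contact_force: [-0.0, 0.1, 0.8]
grip_width: 0.5
```

Run:
```python
from h import *
o=bot.get_obs();print(o['tool_pos'],o['tcp_rot'],o['contact_force'],o['grip_width'])
S=cap('side','s3.png');T=cap('top','t3.png');W=cap('wrist','w3.png')
cv2.imwrite('pics/s3c.png',cv2.resize(S['img'][60:290,220:460],None,fx=2.6,fy=2.6,interpolation=2))
print(proj(S,o['tool_pos']),proj(T,o['tool_pos']))
```

```text
[437.25153725 -22.95112528 226.86174448] [3.14142111e+00 1.45078465e-03 2.90213950e+00] [-0.02396323  0.13469479  0.81870662] 0.5354947574805925
[389.99108274 176.75838078] [352.51150099 287.28530204]
```

View pics/s3c.png

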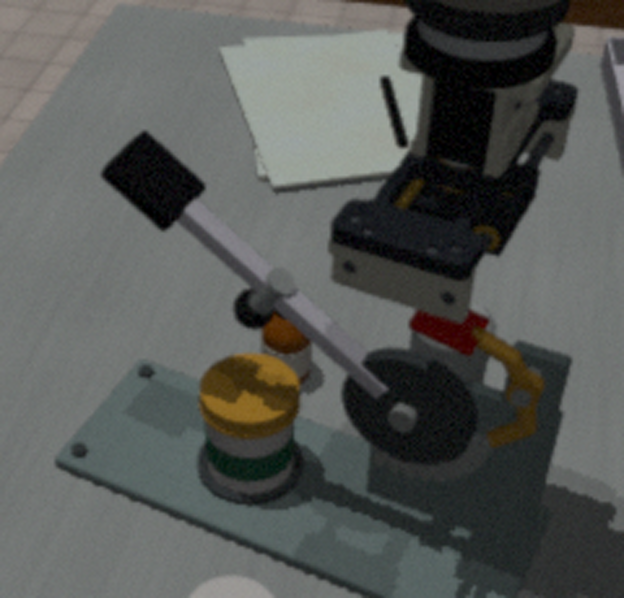

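View pics/w3.png

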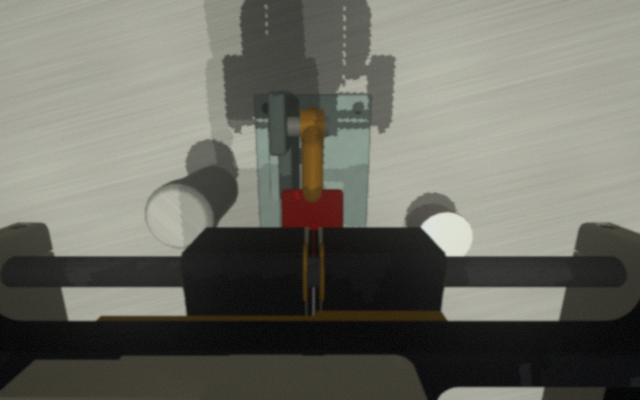

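The wrist view shows the tab at about (312,210), centred sideways under the closed fingers. Now I'll press along its arc.

Request:
{"fn": "arm_command", "kwargs": {
  "targets": [
    {"x": 0, "y": 0, "z": -0.8, "roll": 0},
    {"x": 0.2, "y": 0, "z": -1.4, "roll": 0},
    {"x": 0.5, "y": -0.1, "z": -2.0, "roll": 0},
    {"x": 0.8, "y": -0.2, "z": -2.6, "roll": 0},
    {"x": 1.0, "y": -0.2, "z": -3.0, "roll": 0},
    {"x": 1.2, "y": -0.3, "z": -3.3, "roll": 0},
    {"x": 1.2, "y": -0.3, "z": -3.5, "roll": 0},
    {"x": 1.2, "y": -0.3, "z": -3.5, "roll": 0}
  ]
}}

```text
time: 3.2
tool_pos: [449.1, -26.7, 190.9]
tcp_rot: [3.142, 0.0, 2.901]
contact_force: [-0.5, 0.2, 3.3]
grip_width: 0.7
```

Request:
{"fn": "arm_command", "kwargs": {
  "targets": [
    {"x": 0.05, "y": 0, "z": -0.2, "roll": 0},
    {"x": 0.1, "y": 0, "z": -0.4, "roll": 0},
    {"x": 0.1, "y": 0, "z": -0.4, "roll": 0}
  ]
}}

```text
time: 3.45
tool_pos: [449.4, -26.7, 189.8]
tcp_rot: [-3.141, 0.001, 2.901]
contact_force: [-12.1, 1.2, 31.2]
grip_width: 0.6
```

The force rose to 31 N at z=190, so the tab is on its end stop. I'll lift and look.

Request:
{"fn": "arm_command", "kwargs": {
  "targets": [
    {"x": 0, "y": 0, "z": 1, "roll": 0},
    {"x": 0, "y": 0, "z": 4, "roll": 0},
    {"x": 0, "y": 0, "z": 8, "roll": 0},
    {"x": 0, "y": 0, "z": 11, "roll": 0},
    {"x": 0, "y": 0, "z": 11, "roll": 0},
    {"x": 0, "y": 5, "z": 11, "roll": 0},
    {"x": 0, "y": 9, "z": 11, "roll": 0},
    {"x": 0, "y": 9, "z": 11, "roll": 0}
  ]
}}

```text
time: 4.12
tool_pos: [449.3, 67.7, 296.4]
tcp_rot: [3.139, -0.001, 2.903]
contact_force: [-1.0, 0.6, -0.4]
grip_width: 0.4
```

Run:
```python
from h import *
S=cap('side','s4.png');T=cap('top','t4.png')
o=bot.get_obs();print(o['tool_pos'],o['contact_force'])
cv2.imwrite('pics/s4c.png',np.hstack([cv2.resize(I['img'][a:a+200,b:b+200],None,fx=2,fy=2,interpolation=2) for I,a,b in((S,90,250),(T,120,290))]))
```

```text
[449.55338583  64.83622394 296.23731716] [-0.04517035  0.56845884 -0.26806552]
```

View pics/s4c.png

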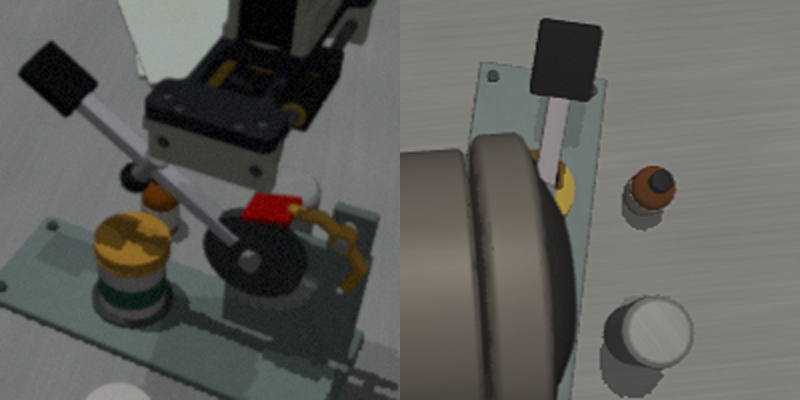

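The tab is down, at about (387,193) in the full side picture, and the nose is clear of the wheel. Next I'll move above the pad.

Request:
{"fn": "arm_command", "kwargs": {
  "targets": [
    {"x": 18.8, "y": -13.6, "z": 1, "roll": 0},
    {"x": 18.8, "y": -13.6, "z": 1, "roll": 0},
    {"x": 18.8, "y": -13.6, "z": 1, "roll": 0},
    {"x": 18.8, "y": -13.6, "z": 1, "roll": 0},
    {"x": 18.8, "y": -13.6, "z": 1, "roll": 0},
    {"x": 18.8, "y": -13.6, "z": 1, "roll": 0},
    {"x": 18.8, "y": -13.6, "z": 1, "roll": 0},
    {"x": 18.8, "y": -13.6, "z": -0.5, "roll": 0}
  ]
}}

```text
time: 4.88
tool_pos: [639.3, -75.8, 292.5]
tcp_rot: [-3.141, 0.003, 2.898]
contact_force: [0.8, 0.6, 0.6]
grip_width: 0.6
```

Run:
```python
from h import *
o=bot.get_obs();S=cap('side','s5.png');T=cap('top','t5.png')
ms,cs,ss=blob(red(S['img']),(300,100,450,260)); mt,ct,st=blob(red(T['img']),(300,200,400,350))
print('tab',tri(ray(S,*cs),ray(T,*ct)))
print(o['tool_pos'],o['tcp_rot'],o['contact_force'],o['joint_positions'])
cv2.imwrite('pics/s5c.png',np.hstack([cv2.resize(I['img'][a:a+200,b:b+200],None,fx=2,fy=2,interpolation=2) for I,a,b in((S,60,220),(T,100,290))]))
```

```text
Traceback (most recent call last):
  File "h.py", line 20, in blob
    n,l,s,ce=cv2.connectedComponentsWithStats(z); i=1+np.argmax(s[1:,4]); return (l==i).astype(np.uint8),ce[i],s[i]
                                                      ~~~~~~~~~^^^^^^^^^
ValueError: attempt to get argmax of an empty sequence
```

Run:
```python
from h import *
S=cv2.imread('pics/s5.png');T=cv2.imread('pics/t5.png')
cv2.imwrite('pics/s5c.png',np.hstack([cv2.resize(I[a:a+200,b:b+200],None,fx=2,fy=2,interpolation=2) for I,a,b in((S,60,220),(T,100,290))]))
```

```text
(no output)
```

View pics/s5c.png

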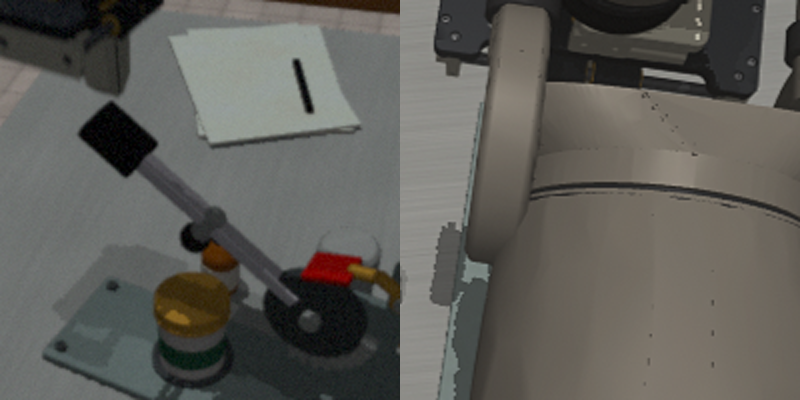

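The fingers are above the pad, which is at about (279,130) in the side view. The lever and tab are unchanged. I'll push the first half.

Request:
{"fn": "arm_command", "kwargs": {
  "targets": [
    {"x": 0.2, "y": 0, "z": -1.5, "roll": 0},
    {"x": 0.4, "y": -0.1, "z": -2.7, "roll": 0},
    {"x": 0.7, "y": -0.2, "z": -3.5, "roll": 0},
    {"x": 0.9, "y": -0.3, "z": -4.2, "roll": 0},
    {"x": 1.4, "y": -0.4, "z": -5.2, "roll": 0},
    {"x": 1.9, "y": -0.5, "z": -6.3, "roll": 0},
    {"x": 2.3, "y": -0.6, "z": -7.4, "roll": 0},
    {"x": 2.7, "y": -0.7, "z": -8.5, "roll": 0}
  ]
}}

```text
time: 5.65
tool_pos: [665.5, -79.9, 205.7]
tcp_rot: [-3.141, 0.001, 2.901]
contact_force: [1.1, -0.3, 3.6]
grip_width: 0.7
```

Run:
```python
from h import *
o=bot.get_obs();S=cap('side','s6.png')
print(o['tool_pos'],o['contact_force'])
cv2.imwrite('pics/s6c.png',cv2.resize(S['img'][60:290,220:460],None,fx=2.6,fy=2.6,interpolation=2))
```

```text
[665.46570814 -79.8981393  205.70887899] [ 1.14354358 -0.32154814  3.5543951 ]
```

View pics/s6c.png

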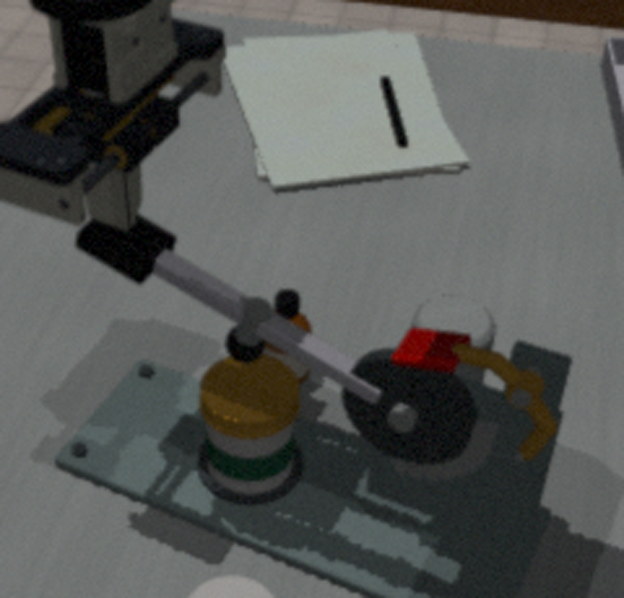

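The lever is past 0.3 with the finger mid-pad and the tab still down. I'll continue.

Request:
{"fn": "arm_command", "kwargs": {
  "targets": [
    {"x": 0.3, "y": -0.1, "z": -1.1, "roll": 0},
    {"x": 0.6, "y": -0.15, "z": -2.2, "roll": 0},
    {"x": 0.8, "y": -0.2, "z": -3.3, "roll": 0},
    {"x": 1.0, "y": -0.3, "z": -4.4, "roll": 0},
    {"x": 1.1, "y": -0.3, "z": -5.3, "roll": 0},
    {"x": 1.2, "y": -0.3, "z": -6.1, "roll": 0},
    {"x": 1.2, "y": -0.3, "z": -6.6, "roll": 0},
    {"x": 1.2, "y": -0.3, "z": -6.8, "roll": 0}
  ]
}}

```text
time: 6.37
tool_pos: [676.8, -82.8, 138.2]
tcp_rot: [-3.141, 0.0, 2.901]
contact_force: [-1.4, -0.8, 5.2]
grip_width: 0.8
```

Request:
{"fn": "arm_command", "kwargs": {
  "targets": [
    {"x": 0, "y": 0, "z": -0.2, "roll": 0},
    {"x": 0, "y": 0, "z": -0.3, "roll": 0},
    {"x": 0, "y": 0, "z": -0.3, "roll": 0}
  ]
}}

```text
time: 6.62
tool_pos: [676.9, -82.8, 137.1]
tcp_rot: [-3.141, 0.001, 2.901]
contact_force: [-2.4, 0.3, 6.7]
grip_width: 0.4
```

Request:
{"fn": "arm_command", "kwargs": {
  "targets": [
    {"x": 0, "y": 0, "z": -0.2, "roll": 0},
    {"x": 0, "y": 0, "z": -0.2, "roll": 0},
    {"x": 0, "y": 0, "z": -0.2, "roll": 0}
  ]
}}

```text
time: 6.87
tool_pos: [677.0, -82.8, 136.5]
tcp_rot: [-3.141, 0.002, 2.901]
contact_force: [-5.4, 0.4, 13.4]
grip_width: 0.4
```

Request:
{"fn": "arm_command", "kwargs": {
  "targets": [
    {"x": 0, "y": 0, "z": -0.2, "roll": 0},
    {"x": 0, "y": 0, "z": -0.3, "roll": 0},
    {"x": 0, "y": 0, "z": -0.3, "roll": 0}
  ]
}}

```text
time: 7.12
tool_pos: [677.1, -82.8, 135.9]
tcp_rot: [-3.141, 0.004, 2.901]
contact_force: [-10.1, 0.7, 24.6]
grip_width: 0.4
```

The force rose to 25 N over the last 1.2 mm at z≈136, so the lid stop is reached. I'll retreat up, then to the open side.

Request:
{"fn": "arm_command", "kwargs": {
  "targets": [
    {"x": 0, "y": 0, "z": 1, "roll": 0},
    {"x": 0, "y": 0, "z": 4, "roll": 0},
    {"x": 0, "y": 0, "z": 8, "roll": 0},
    {"x": 0, "y": 0, "z": 12, "roll": 0},
    {"x": 0, "y": 0, "z": 15, "roll": 0},
    {"x": -4, "y": 4, "z": 15, "roll": 0},
    {"x": -7, "y": 8, "z": 15, "roll": 0},
    {"x": -10, "y": 12, "z": 15, "roll": 0}
  ]
}}

```text
time: 7.78
tool_pos: [595.2, 12.9, 280.9]
tcp_rot: [3.141, 0.001, 2.899]
contact_force: [0.8, 0.1, 0.3]
grip_width: 0.7
```

Request:
{"fn": "arm_command", "kwargs": {
  "targets": [
    {"x": -18, "y": 26, "z": 0, "roll": 0},
    {"x": -18, "y": 26, "z": 0, "roll": 0},
    {"x": -18, "y": 26, "z": 0, "roll": 0},
    {"x": -18, "y": 26, "z": 0, "roll": 0},
    {"x": -18, "y": 26, "z": 0, "roll": 0},
    {"x": -18, "y": 26, "z": 0, "roll": 0},
    {"x": -18, "y": 26, "z": 0, "roll": 0},
    {"x": -18, "y": 26, "z": 0, "roll": 0}
  ]
}}

```text
time: 8.45
tool_pos: [413.3, 275.3, 281.0]
tcp_rot: [3.14, -0.001, 2.903]
contact_force: [0.4, -0.1, -0.3]
grip_width: 0.5
```

Request:
{"fn": "arm_command", "kwargs": {
  "targets": [
    {"x": -10, "y": 10, "z": 0, "roll": 0},
    {"x": -10, "y": 10, "z": 0, "roll": 0},
    {"x": -10, "y": 10, "z": 0, "roll": 0},
    {"x": -10, "y": 10, "z": 0, "roll": 0},
    {"x": -10, "y": 10, "z": 0, "roll": 0},
    {"x": -10, "y": 10, "z": 0, "roll": 0}
  ]
}}

```text
time: 8.95
tool_pos: [315.4, 372.9, 280.8]
tcp_rot: [3.141, 0.0, 2.903]
contact_force: [0.1, -0.3, 0.4]
grip_width: 0.9
```

Run:
```python
from h import *
o=bot.get_obs();S=cap('side','s7.png');T=cap('top','t7.png')
print(o['tool_pos'],o['contact_force'],o['time'])
cv2.imwrite('pics/s7c.png',np.hstack([cv2.resize(I['img'][a:a+260,b:b+200],None,fx=2,fy=2,interpolation=2) for I,a,b in((S,90,240),(T,110,250))]))
ms,cs,ss=blob(red(S['img']),(300,100,450,260)); mt,ct,st=blob(red(T['img']),(300,200,400,350))
print('tab',tri(ray(S,*cs),ray(T,*ct)))
mb,cb,sb=blob(black(S['img']),(220,120,310,230)); md,cd,sd=blob(black(T['img']),(340,110,410,190))
print('pad',cb,sb,cd,sd,tri(ray(S,*cb),ray(T,*cd)))
```

```text
[315.38801457 372.93387703 280.75574675] [ 0.08058369 -0.28315221  0.37670775] 8.95
tab (array([441.80658312, -25.29263383, 188.53068453]), [np.float64(0.3500765940647158), np.float64(0.3500765940647812)])
pad [265.92792793 178.31891892] [249 166  36  26 555] [365.81056701 151.99742268] [352 136  29  34 776] (array([670.53460535, -81.00419964, 128.34248038]), [np.float64(0.5256919228061426), np.float64(0.5256919228059361)])
```

View pics/s7c.png

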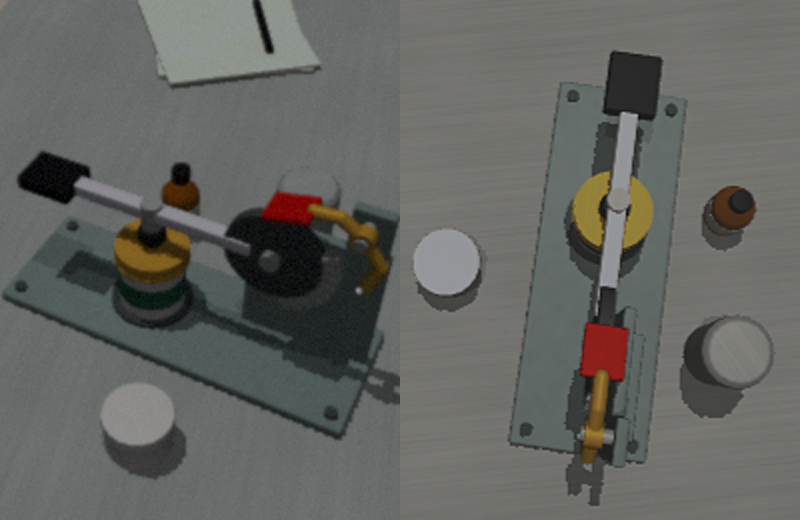

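Run:
```python
from h import *
S=bot.capture('side');T=bot.capture('top')
a=cv2.imread('pics/t0.png') if 0 else cv2.imread('pics/top0.png'); d=cv2.absdiff(a,T['img']).max(2)
for n,(x0,y0,x1,y1) in dict(pot=(250,215,300,270),shaker=(395,260,445,310),bottle=(400,195,435,235)).items(): print(n,(d[y0:y1,x0:x1]>30).sum())
m,c,s=blob(black(S['img']),(220,120,310,230)); k,_=cv2.findContours(m,0,2);k=max(k,key=cv2.contourArea)
print('side pad corners',cv2.approxPolyDP(k,2,True).reshape(-1,2).tolist())
m,c,s=blob(black(T['img']),(340,110,410,190)); k,_=cv2.findContours(m,0,2);k=max(k,key=cv2.contourArea)
print('top pad corners',cv2.approxPolyDP(k,2,True).reshape(-1,2).tolist())
H=np.array([458.3,-29.4,130.]);A=np.array([.972,-.237,0]);N=np.array([.237,.972,0])
for th in(.56,.58,.6):
  f=.6-th
  u=A*np.cos(f)+np.array([0,0,np.sin(f)]); w=-A*np.sin(f)+np.array([0,0,np.cos(f)])
  print(th,[proj(S,H+u*l+w*h+N*n).round(1).tolist() for l,h,n in((253,8,-23),(197,8,-23),(253,8,23),(197,-8,23),(253,-8,23))])
def lid(I,r):
    h=cv2.cvtColor(I,cv2.COLOR_BGR2HSV);m=((h[...,0]>14)&(h[...,0]<30)&(h[...,1]>120)&(h[...,2]>50)).astype(np.uint8)
    return blob(m,r)[2]
print('lid box',lid(cv2.imread('pics/side0.png'),(280,180,350,260)),lid(S['img'],(280,180,350,260)))
```

```text
pot 0
shaker 0
bottle 0
side pad corners [[261, 166], [249, 181], [273, 191], [277, 187], [276, 181], [280, 177], [284, 178], [284, 174]]
top pad corners [[356, 136], [352, 166], [367, 165], [369, 169], [375, 169], [380, 140]]
0.56 [[256.9, 158.5], [281.6, 167.8], [243.4, 172.0], [269.1, 188.3], [244.1, 178.4]]
0.58 [[257.0, 160.5], [281.6, 169.3], [243.5, 174.0], [269.3, 189.8], [244.4, 180.4]]
0.6 [[257.2, 162.5], [281.7, 170.9], [243.8, 176.0], [269.5, 191.4], [244.8, 182.4]]
lid box [297 196  39  33 940] [297 200  38  32 750]
```

```bash
python3 -c "
from plant import bot
print(bot.close_job())"
```

```text
the job is handed in; nothing more can be done
None
```

The tin is closed, and I handed the job in at about 9 s of the 45 s allowed. I pressed the red tab down first, then pushed the lever down by its black pad, then drew the hand well clear.

- **Tab:** I pressed it until the force rose to about 31 N at 190 mm above the table. It stayed down afterwards, with the two-view measurement at 189 mm against 215 mm at the start. The pictures showed the pawl clear of the wheel.
- **Lever and lid:** I pushed until the force rose to about 25 N at about 136 mm, just below the 138 mm given for level. After release, the pad's slope in the side view fits a level lever. The lid's outline sits about 4 pixels lower, which I reckon is about right for the 8 mm travel.
- **Surroundings:** the pot, shaker and bottle show no change between the first and last top views. The last contact force reading was about 0.5 N, no more than sensor noise.

Two things didn't go cleanly:
- **Refused move:** one move was refused because I left out the roll values, and it had no effect on the scene.
- **Pad outline check:** the pad's outline in the final check sits about 4 pixels from where I predicted it. I put that down to my hinge estimate, so I relied on the slope and the force instead.

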